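Latch the reference block into the beam and take a reading

ROBOT

A 7-joint arm with a two-finger parallel gripper is mounted at the origin on the work surface. World frame = base frame: x ahead of the robot, y to its left, z up, the work surface at z = 0. Lengths are in m, angles in rad, forces in N, time in s.
With the tool pointing down it reaches from about 0.4 to 0.85 m from the base axis. Payload 6.9 kg.
Tool frame: the origin (TCP) lies midway between the tips of the shut fingers; the grasp point (between the pads) lies behind it (ctrl.pinch_z is the z of the grasp point in the tool frame, in m); z points along the fingers, y is the direction in which the jaws open and shut (so a half turn about z gives the same grasp; the last joint's range is limited). The gripper opens to 85 mm and grips with 20 to 120 N. Pads are 22 mm wide; open, the fingers measure 114 mm over their backs; the gripper's body (76 mm by 85 mm) begins 54 mm behind the grasp point. The pads swing forward as they close: fully open they stand 13 mm farther back than shut.
Start: joints at [-1.063, 0.507, -0.238, 1.5, 0.126, 1.149, -0.155], TCP at [0.244, 0.575, 0.231] pointing down, gripper open.
Joint ranges: [-3.08, 3.08], [-0.24, 2.05], [-1.43, 1.35], [0, 2.5], [-1.52, 4.66], [0.17, 1.96], [-2.89, 2.89]. Speed limits (rad/s): [2.39, 2.39, 3.14, 3.14, 3.14, 3.14, 3.14].

INTERFACE

Orientations are given as a unit quaternion [w, x, y, z].
In Python, from station import ctrl, get_state, vision, ticket, models gives the robot as it stands. Calls block until the motion is done:
- ctrl.movep(position, orientation): joint-space move of the TCP to a pose.
- ctrl.movel(position, frame=None, max_speed=0.15): straight line of the TCP; frame=None keeps the orientation; max_speed is the mean speed in m/s.
- ctrl.set_joints(angles): joint-space move.
- ctrl.ungrasp() and ctrl.close_gripper(force=None): open the fingers fully, or close them until they stop; force is the grip in N (None keeps the last).
- ctrl.pause(seconds).
- ctrl.ik(position, orientation): joint angles nearest the present ones, or None.
- get_state(): the state.
- vision.grab_frame(name): name is "scene" or "top"; returns (picture, depth): 420x560x3 uint8, blue, green, red; 420x560 float32, m along the optical axis (not along the pixel's ray), 0 where there is no reading.
- vision.camera_info(name): a dict with "mtx" (3x3 intrinsics, pixels), "dist_coeffs" ([k1, k2, p1, p2, k3] as OpenCV has them; the pictures are not rectified), "R" (3x3) and "t" (3): a world point X has camera coordinates R X + t. Camera axes: x right, y down, z forward; pixel columns grow to the right and rows downward; lengths in m; the calibration is good to about 2 mm. A picture is of the moment at which its call begins. camera_info takes no time and is no camera call.
A pose or a line that the arm cannot do raises ctrl.Unreachable and nothing moves.
- ticket.close_job(): hands the job in, once; it reports no verdict.
Trained networks look in the newest picture that a camera, given by its name, has taken for a name from the list of things; names that differ only in an ending like _2 or _b are one class to them, and where a whole thing is asked for, a point or a joint stands for the part that bears it (a point fixed in the world has none). Each returns a list of dicts, best first, with "p" (0 to 1); they miss things now and then, are a little off and sometimes report something else, mostly with a low value. They report only what shows in the picture. A call takes as long as a camera call. They do not tell look-alikes from the thing itself.
- models.recognise(camera, target): "point" ([column, row] in pixels, amid what is visible of it).
- models.masks_of(camera, target): "mask" (420x560 bool, what is visible of it) and "point" ([column, row] in pixels, amid what is visible of it).
The state is a dict: "time": time; "qpos": joint angles; "qd": joint speeds; "tau": joint torques, N m; "tcp_pos": TCP position; "eef_rot": TCP orientation; "contact_force": force on the tool from outside, world axes, zero at the start; "wrist_torque": the same for the moment, N m; "width": finger opening in m.
Only numpy, scipy, OpenCV 4.12 (cv2) and the standard library are available. Lean on these libraries where they do the work, as an engineer would, in place of code of your own. Each camera call takes 0.05 s, during which the arm holds its last target.

TASK

Take a reference reading on the small optical rig: push on the ribbed face of the orange thumb plate to drive its sprung slide all the way in until the slide meets the stop pin, then let it go so that it springs back and latches at its middle position, with the amber glass block in the beam. Then, with the slide latched, press the green key on top of the grey meter fully down and let it come up again; do not press the red key. Only push and press with the fingertips or the outside of the fingers: do not pick anything up, leave the block sitting in the slide, and leave the loose things around the rig and meter where they stand.

Things in the scene. Friction and masses are not known exactly. Their poses are not given: they have to be found in the camera images.
- rig: rig, bolted down: black base plate 200 x 84 x 10 mm (its origin 85 mm from the near end) with lamp and detector on side wings (1 to 51 mm ahead, 50 to 115 mm to each side, 90 mm high), a sprung slide between, a small brass pawl beside it that catches the slide by itself, a brass spring cartridge to 155 mm ahead. Origin: underside, on the slide's centre line; x: push direction, y: lamp side, z up
- thumb_face (a point): centre of the ribbed push face of the orange thumb plate, upright at the slide's rear end; face 54 mm wide, 34 to 88 mm above the table, this point at 61 mm; plate 6 mm thick. x axis: push direction (level, into the face), y along the face, z up. Nothing taller than 22 mm stands within 90 mm behind the face. Moves with the slide; 106 mm behind the rig's origin when the slide is out
- slide (a joint): slide travel in m: 0 out (sprung there at the start), 0.026 latched mid, 0.042 at the stop pin. Return spring 4 N (out) to 7 N (stop), damper 1.4 N at 50 mm/s, riding over the pawl adds about 1 N from 10 to 30 mm. The pawl drops in only once the slide has passed about 31 mm; let go well before, it springs right out; let go from the stop, it returns to 26 mm and stays
- stop_pin (a point): top of the steel stop pin, 8 mm across, 46 mm above the table, ahead of the slide
- beam_cross (a point): the point on the rig midway between lamp and detector, 26 mm ahead of the rig's origin on the slide's centre line, 56.5 mm above the table, where the block's centre belongs
- block_center (a point): centre of the amber glass reference block, 12.5 x 12.5 x 45 mm, standing loose, upright, in a square pocket 22 mm deep on the slide, 106 mm ahead of the thumb face (top 79 mm above the table); z axis up. It rides with the slide
- meter: the grey meter lying flat, fixed, 170 x 112 x 34 mm high, display towards its +x end, keys towards its -x end; origin under its centre
- green_key_top (a point): centre of the top of the green round key, 22 mm across, 56 mm above the table when up, in a 38 mm round black collar 46 mm high; pressed straight down
- green_key (a joint): travel of the green key: 0 up, 0.005 fully down (5 N); springs back by itself
- red_key_top (a point): centre of the top of the red round key, same size, 56 mm to the side of the green key; leave it
- red_key (a joint): travel of the red key: 0 up, 0.005 fully down (5 N)
- post_holder: post holder: a loose black upright cylinder, 25 mm across, 66 mm tall overall, on a 31 mm foot; origin under its centre. A bystander
- lens_mount: lens mount: a loose black lens ring 48 mm across on a steel post and round foot, 92 mm tall; origin under its foot. A bystander
- sample_box: clear flat sample box, loose, 60 x 85 x 22 mm with dark chips; origin under its centre. A bystander
- white_jar: white plastic jar, loose, 42 mm across, 42 mm tall; origin under its centre. A bystander
- device_box: black flat device box, loose, 60 x 90 x 18 mm; origin under its centre. A bystander
- driver: screwdriver with blue handle, lying loose, 170 mm long along its own x; origin at the underside near mid-length. A bystander
- tweezers: steel tweezers lying loose, 122 mm long along their own x, 6 mm high; origin under their middle. A bystander
There are look-alikes about, which are no part of the job. What is shaped like the meter but blue or turquoise is not meant.

How it is judged:
On the way, in this order (a step that is already met when the one before it is completed fails the run):
1. the slide is pushed in against the stop pin (value of joint slide above 0.038 m), for 0.05 s.
2. the slide is let go and has latched at its middle position, not touched, the block in the beam (value of joint slide between 0.0235 and 0.028 m and horizontal distance between block_center and beam_cross below 0.006 m and z of block_center in the frame of thumb_face below 0.002 m and angle between block_center's own z axis and vertical below 0.15 rad and contact force between the fingers and rig below 0.2 N), for 0.3 s.
3. the green key is pressed fully down (value of joint green_key above 0.004 m), for 0.05 s.
At the end, for the whole second after the job is handed in: The slide rests latched at its middle position (travel 23.5 to 28 mm), the amber block stands upright (within 0.15 rad) in its pocket, within 6 mm of the beam's centre, and both keys are up (value of joint slide between 0.0235 and 0.028 m and horizontal distance between block_center and beam_cross below 0.006 m and z of block_center in the frame of thumb_face below 0.002 m and angle between block_center's own z axis and vertical below 0.15 rad and value of joint each of green_key, red_key below 0.001 m); the robot touches nothing.
It fails at once if the green key is pressed while the slide is not at its middle position (value of joint green_key above 0.003 m and not (value of joint slide between 0.0235 and 0.028 m)).
It fails at once if the red key is pressed (value of joint red_key above 0.0025 m).
It fails at once if the block is lifted in or out of its pocket (z of block_center in the frame of thumb_face above 0.004 m).
It fails at once if one of the loose things around the rig and meter is moved by more than 20 mm or lifted (distance of any of post_holder, lens_mount, sample_box, white_jar, device_box, driver, tweezers from where it was at the start of the episode above 0.02 m).
It also fails if it takes over 42 s, if anything falls off the work surface, if the arm or the gripper's body presses on something with over 40 N, if the wrist force passes 120 N, or if a joint passes its speed limit or range.

## Working session

There is one attempt and no reset: what is moved stays moved. The work goes in short steps, each a Python script; the robot and the scene stay as the last script left them, time stands still between calls to the robot, and variables do not carry over. Pictures are saved under pics/ and viewed, and the job is handed in when it is done.

```bash
mkdir -p pics; ls
python3 - <<'E'
from station import ctrl,get_state,vision,models
import cv2,numpy as np,pickle
s=get_state();print(s['time'],s['tcp_pos'],s['eef_rot'],s['width'],ctrl.pinch_z)
d={}
for n in('scene','top'):
    im,dp=vision.grab_frame(n);cv2.imwrite(f'pics/{n}0.png',im);d[n]=(im,dp,vision.camera_info(n));print(n,d[n][2])
pickle.dump(d,open('f0.pkl','wb'))
E
```

```text
pics
0.0 [0.24429228 0.57472331 0.2304216 ] [-1.62169990e-04  1.99539820e-01  9.79889297e-01 -8.93754998e-04] 0.08535645967039046 -0.0187
scene {'mtx': array([[513.55069911,   0.        , 276.92604081],
       [  0.        , 513.55069911, 221.37729744],
       [  0.        ,   0.        ,   1.        ]]), 'dist_coeffs': array([-0.07492982,  0.        ,  0.        ,  0.        ,  0.        ]), 'R': array([[-0.89843335,  0.43896774,  0.01117282],
       [ 0.35403468,  0.73918411, -0.57294528],
       [-0.25976327, -0.51079758, -0.81951746]]), 't': array([ 0.53200883, -0.06687007,  1.73561932])}
top {'mtx': array([[469.7138075 ,   0.        , 282.93003965],
       [  0.        , 469.7138075 , 214.12802426],
       [  0.        ,   0.        ,   1.        ]]), 'dist_coeffs': array([-0.16223094,  0.        ,  0.        ,  0.        ,  0.        ]), 'R': array([[-0.02137986, -0.99958998, -0.01904645],
       [-0.99467004,  0.02318897, -0.10046782],
       [ 0.10086829,  0.01679694, -0.99475799]]), 't': array([-0.07706617,  0.54651325,  1.36929328])}
```

View pics/scene0.png

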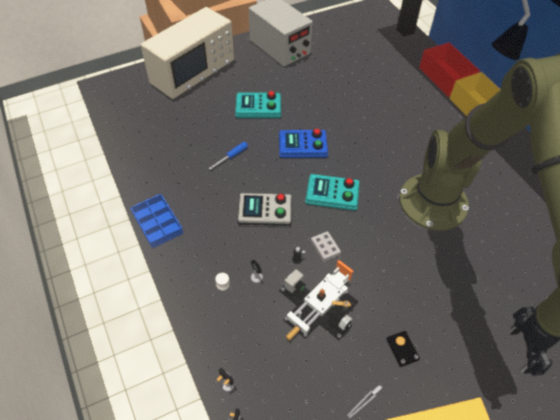

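View pics/top0.png

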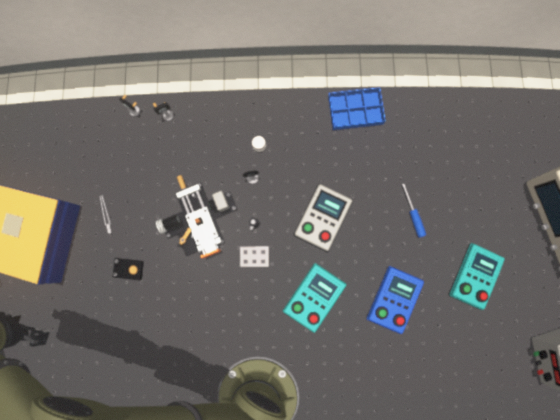

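```bash
cat > h.py <<'E'
import cv2,numpy as np
def world(c,uv,dep):
    p=cv2.undistortPoints(np.float64(uv).reshape(-1,1,2),c['mtx'],c['dist_coeffs'])[:,0]
    X=np.c_[p,np.ones(len(p))]*np.reshape(dep,(-1,1))
    return (X-c['t'])@c['R']
def atz(c,uv,z):
    p=cv2.undistortPoints(np.float64(uv).reshape(-1,1,2),c['mtx'],c['dist_coeffs'])[:,0]
    d=np.c_[p,np.ones(len(p))]@c['R']; o=-c['R'].T@c['t']
    return o+d*((z-o[2])/d[:,2])[:,None]
def proj(c,X):
    return cv2.projectPoints(np.float64(X).reshape(-1,1,3),cv2.Rodrigues(c['R'])[0],c['t'],c['mtx'],c['dist_coeffs'])[0][:,0]
E
python3 - <<'E'
from station import models
from h import *
import pickle
d=pickle.load(open('f0.pkl','rb'))
for n in d:
    im,dp,c=d[n]
    for t in('thumb_face','green_key_top','red_key_top','stop_pin','block_center','rig','meter'):
        try: r=models.masks_of(n,t)
        except Exception as e: print(n,t,e);continue
        for q in r[:4]:
            m=q['mask'];v,u=np.nonzero(m&(dp>0))
            W=world(c,np.c_[u,v],dp[v,u])
            print(n,t,round(q['p'],2),np.round(q['point'],1),m.sum(),np.round(np.median(W,0),4),'zmax',np.round(np.percentile(W[:,2],95),4))
im=d['top'][0];cv2.imwrite('pics/tc.png',cv2.resize(im[165:285,145:275],None,fx=5,fy=5,interpolation=cv2.INTER_CUBIC)[:600])
im=d['scene'][0];cv2.imwrite('pics/sc.png',cv2.resize(im[245:350,265:375],None,fx=5,fy=5,interpolation=cv2.INTER_CUBIC))
E
```

```text
scene thumb_face 0.56 [316.4 303.1] 3573 [0.5448 0.1766 0.0321] zmax 0.0863
scene stop_pin 0.89 [321.4 306.5] 3625 [0.5437 0.1748 0.0321] zmax 0.0861
scene stop_pin 0.41 [232.9 150.2] 162 [ 0.5204 -0.4842  0.021 ] zmax 0.0292
scene rig 0.87 [323.3 303. ] 3605 [0.5444 0.1751 0.0323] zmax 0.0864
scene rig 0.21 [232.6 152.2] 157 [ 0.5202 -0.4838  0.021 ] zmax 0.0292
scene meter 0.73 [255.6 108.8] 1081 [ 0.3527 -0.65    0.0356] zmax 0.0495
scene meter 0.6 [261.4 210.4] 1650 [ 0.5433 -0.1949  0.0351] zmax 0.0491
scene meter 0.59 [303.9 143.1] 1298 [ 0.2968 -0.4001  0.0353] zmax 0.0486
scene meter 0.55 [331.2 189.8] 1605 [ 0.3063 -0.1637  0.0353] zmax 0.0495
top thumb_face 0.74 [205.4 229.3] 1061 [0.4987 0.1451 0.0354] zmax 0.0778
top green_key_top 0.65 [204.5 229.2] 1050 [0.5014 0.1445 0.0354] zmax 0.0757
top green_key_top 0.58 [296.4 306. ] 46 [ 0.2725 -0.1243  0.055 ] zmax 0.06
top green_key_top 0.57 [465.5 286.5] 43 [ 0.3117 -0.6215  0.0555] zmax 0.061
top green_key_top 0.41 [305.  227.1] 43 [ 0.4999 -0.1587  0.0561] zmax 0.0597
top red_key_top 0.58 [482.7 295.7] 39 [ 0.2861 -0.6727  0.0555] zmax 0.0618
top red_key_top 0.42 [314.8 321.1] 38 [ 0.2379 -0.1697  0.056 ] zmax 0.0586
top stop_pin 0.6 [199.1 218. ] 3330 [0.5323 0.1661 0.0307] zmax 0.0874
top rig 0.58 [195.2 216.8] 3238 [0.5329 0.1672 0.031 ] zmax 0.0874
top meter 0.92 [315.2 296. ] 2408 [ 0.2991 -0.1753  0.0356] zmax 0.049
top meter 0.76 [394.7 300.8] 2293 [ 0.2845 -0.4119  0.036 ] zmax 0.0496
top meter 0.68 [477.6 280.3] 2133 [ 0.3432 -0.6634  0.0364] zmax 0.0499
```

View pics/tc.png

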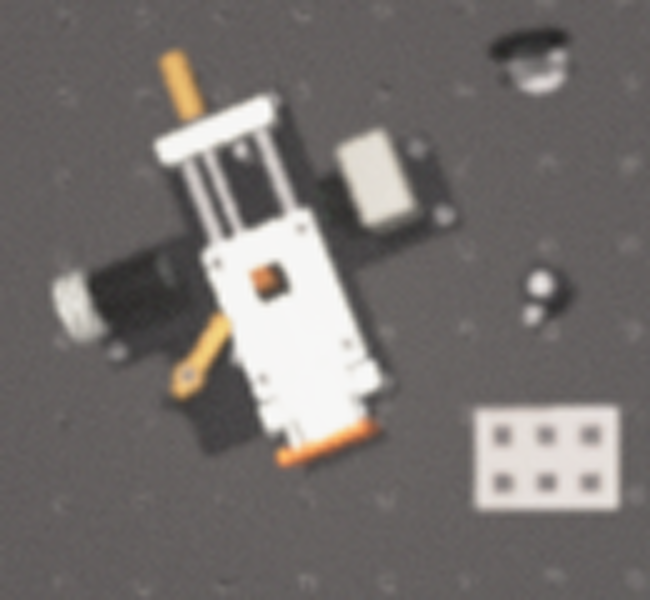

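View pics/sc.png

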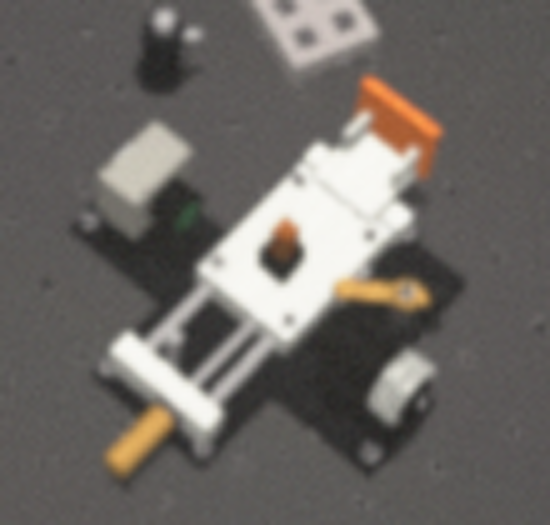

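Run:
```python
from h import *
import pickle
d=pickle.load(open('f0.pkl','rb'))
for n in d:
    im,dp,c=d[n]
    hsv=cv2.cvtColor(im,cv2.COLOR_BGR2HSV)
    H,W=dp.shape; v,u=np.mgrid[:H,:W]
    P=world(c,np.c_[u.ravel(),v.ravel()],dp.ravel()).reshape(H,W,3)
    h,s,V=[hsv[...,i].astype(int) for i in range(3)]
    near=lambda x,y,r:(np.hypot(P[...,0]-x,P[...,1]-y)<r)&(dp>0)
    m=((h<14))&(s>150)&(V>100)&near(.53,.16,.17)&(P[...,2]>.03)
    Q=P[m];print(n,'orange',len(Q),np.median(Q,0).round(4),Q.min(0).round(4),Q.max(0).round(4))
    k,lab,st,ce=cv2.connectedComponentsWithStats(m.astype(np.uint8))
    for i in range(1,k):
        if st[i,4]>5:
            q=P[lab==i];w,U=np.linalg.eigh(np.cov(q[:,:2].T));print('  comp',st[i,4],ce[i].round(1),np.median(q,0).round(4),q[:,2].min().round(3),q[:,2].max().round(3),U[:,1].round(3))
    for nm,mm in(('green',(h>45)&(h<80)&(s>80)),('red',((h<8)|(h>172))&(s>130))):
        m=mm&near(.53,-.18,.11)&(P[...,2]>.045)
        k,lab,st,ce=cv2.connectedComponentsWithStats(m.astype(np.uint8))
        for i in range(1,k):
            if st[i,4]>8: q=P[lab==i];print(nm,st[i,4],ce[i].round(1),q.mean(0).round(4),np.median(q,0).round(4),'atz',atz(c,ce[i],.056).round(4))
    # tall stuff: lamp/detector, base
    m=near(.54,.17,.16)&(P[...,2]>.082)
    k,lab,st,ce=cv2.connectedComponentsWithStats(m.astype(np.uint8))
    for i in range(1,k):
        if st[i,4]>8: q=P[lab==i];print('tall',st[i,4],ce[i].round(1),q.mean(0).round(4),q.max(0).round(4))
```

```text
scene orange 113 [0.4385 0.1289 0.081 ] [0.4247 0.1015 0.0483] [0.5344 0.1668 0.0945]
  comp 108 [344.3 268.6] [0.4378 0.1278 0.0814] 0.048 0.094 [-0.378  0.926]
green 39 [279.8 210.7] [ 0.5059 -0.1566  0.0533] [ 0.5063 -0.1556  0.053 ] atz [[ 0.5068 -0.1548  0.056 ]]
red 36 [280.1 196.7] [ 0.4806 -0.2063  0.0545] [ 0.4815 -0.2059  0.0548] atz [[ 0.4811 -0.2053  0.056 ]]
tall 56 [344.3 266.5] [0.4376 0.1259 0.0879] [0.4487 0.1503 0.0945]
tall 172 [293.2 277.7] [0.588  0.0948 0.0889] [0.6149 0.1145 0.0964]
tall 9 [337.2 314.6] [0.5296 0.2468 0.0826] [0.5372 0.25   0.0831]
tall 39 [345.7 318.8] [0.5162 0.2691 0.0862] [0.5273 0.2778 0.0914]
top orange 20 [0.43   0.1228 0.0727] [0.4215 0.0968 0.052 ] [0.4405 0.1444 0.0859]
  comp 20 [210.2 253.7] [0.43   0.1228 0.0727] 0.052 0.086 [-0.361  0.932]
green 46 [307.4 227.4] [ 0.5013 -0.16    0.055 ] [ 0.5011 -0.1602  0.0559] atz [[ 0.5013 -0.16    0.056 ]]
red 47 [324.7 235.8] [ 0.4759 -0.2095  0.0549] [ 0.4753 -0.21    0.0551] atz [[ 0.4758 -0.2094  0.056 ]]
tall 184 [219.9 200.4] [0.5819 0.0894 0.0891] [0.6103 0.1094 0.0952]
tall 45 [160.4 224.9] [0.5157 0.2643 0.0849] [0.5273 0.2778 0.0907]
tall 43 [209.5 252.4] [0.4341 0.1205 0.0891] [0.4435 0.1442 0.0967]
```

Run:
```python
from station import ctrl,get_state
import numpy as np
print(get_state()['time'],get_state()['contact_force'])
F=np.array([.433,.122]);u=np.array([.931,.364])
for a in (21.4,201.4,111.4,-68.6):
    r=np.radians(a)/2;q=[0,np.cos(r),np.sin(r),0]
    for nm,P in(('hi',[*(F-.04*u),.17]),('stand',[*(F-.04*u),.055]),('end',[*(F+.04*u),.055]),('green',[.504,-.157,.1]),('greendn',[.504,-.157,.05])):
        j=ctrl.ik(P,q);print(a,nm,None if j is None else np.round(j,2))
```

```text
0.8 [0.39725037 0.77788726 0.57495527]
21.4 hi [-0.66  0.27  0.42  2.12 -0.16  0.77 -1.33]
21.4 stand [-0.52  0.47  0.27  2.27 -0.29  0.43 -1.2 ]
21.4 end [-0.54  0.55  0.31  2.07 -0.31  0.56 -1.21]
21.4 green [-0.09  0.56  0.53  1.93 -0.4   0.75 -0.53]
21.4 greendn [-0.01  0.62  0.41  1.98 -0.41  0.62 -0.53]
201.4 hi [-0.12  0.26 -0.25  2.12  0.09  0.78  1.51]
201.4 stand [-0.13  0.46 -0.27  2.27  0.28  0.44  1.32]
201.4 end [-0.13  0.54 -0.29  2.07  0.28  0.57  1.32]
201.4 green [ 0.33  0.51 -0.1   1.93  0.08  0.71  2.12]
201.4 greendn [ 0.37  0.58 -0.17  1.98  0.17  0.6   2.03]
111.4 hi [-0.4   0.25  0.1   2.12 -0.03  0.77  0.09]
111.4 stand [-0.34  0.46  0.02  2.27 -0.02  0.42  0.08]
111.4 end [-0.35  0.53  0.03  2.07 -0.03  0.54  0.07]
111.4 green [ 0.08  0.52  0.26  1.93 -0.2   0.71  0.83]
111.4 greendn [ 0.14  0.59  0.17  1.98 -0.17  0.59  0.8 ]
-68.6 hi [ 0.21  0.3  -0.69  2.12  0.26  0.81  2.88]
-68.6 stand [ 0.15  0.52 -0.67  2.26  0.63  0.55  2.49]
-68.6 end [ 0.14  0.61 -0.71  2.07  0.63  0.69  2.52]
-68.6 green [-0.39  0.8   1.15  1.94 -0.88  1.02 -1.6 ]
-68.6 greendn [-0.38  0.9   1.15  1.98 -1.02  1.   -1.48]
```

```bash
cat >> h.py <<'E'
F=np.array([.433,.122]);u=np.array([.931,.364])
r_=np.radians(201.4)/2;Q=[0,np.cos(r_),np.sin(r_),0]
E
python3 - <<'E'
from station import ctrl,get_state,vision
from h import *
ctrl.close_gripper()
print(get_state()['time'])
ctrl.movep([*(F-.042*u),.17],Q);print(get_state()['time'])
ctrl.movel([*(F-.042*u),.055]);s=get_state()
print(s['time'],s['tcp_pos'],s['contact_force'],s['width'])
for n in('scene','top'):
    im,dp=vision.grab_frame(n);cv2.imwrite(f'pics/{n}1.png',im)
    a=im[225:345,265:405] if n=='scene' else im[185:305,145:285]
    cv2.imwrite(f'pics/{n}1c.png',cv2.resize(a,None,fx=5,fy=5,interpolation=cv2.INTER_CUBIC))
E
```

```text
1.5667
3.3667
4.2833 [0.39422222 0.10705305 0.05537985] [ 0.05479464  0.36355673 -0.12038971] -0.000138829159503532
```

View pics/scene1c.png

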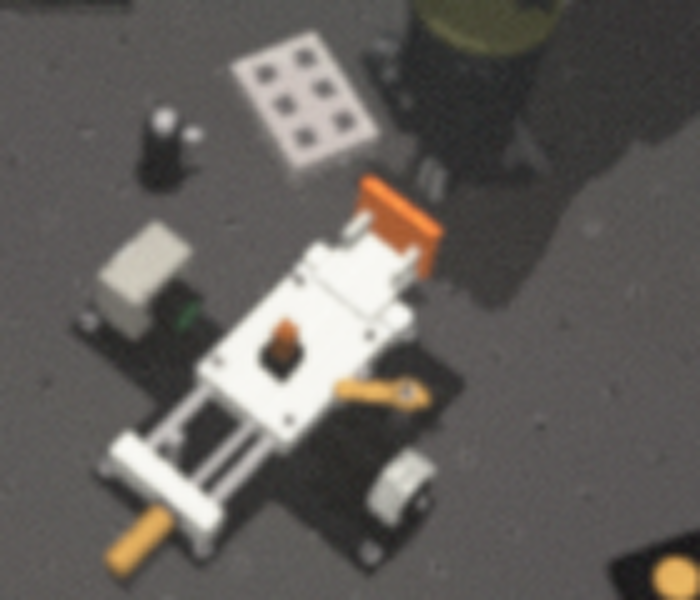

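View pics/top1c.png

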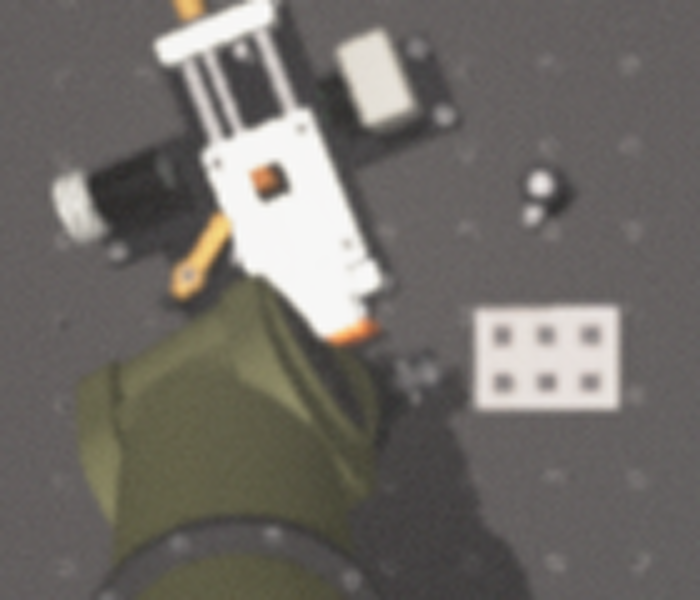

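The fingers stand behind the plate centre (scene crop 430,180, just behind the orange plate at 400,225). The slide is still out and the block is upright. Next I push, watching the force.

Run:
```python
from station import ctrl,get_state
from h import *
def go(s,v):
    ctrl.movel([*(F+s*u),.055],max_speed=v);g=get_state();f=-np.dot(g['contact_force'][:2],u)
    print(round(s,4),round(g['time'],2),(np.dot(g['tcp_pos'][:2]-F,u)).round(4),'f',f.round(2),g['contact_force'].round(2));return f
go(-.018,.05)
for s in(-.01,-.002,.01,.022): go(s,.04)
s=.022
while s<.046:
    s+=.0025
    if go(s,.03)>14: break
ctrl.pause(.15);go(s,.03)
```

```text
-0.018 5.02 -0.0182 f 0.28 [-0.03 -0.68  0.22]
-0.01 5.37 -0.011 f 4.43 [-4.19 -1.46  2.95]
-0.002 5.72 -0.003 f 3.97 [-3.61 -1.67  2.51]
0.01 6.17 0.0087 f 6.25 [-5.69 -2.62  2.72]
0.022 6.62 0.0206 f 6.12 [-5.71 -2.21  3.68]
0.0245 6.87 0.023 f 7.5 [-6.96 -2.8   4.35]
0.027 7.12 0.0254 f 7.23 [-6.73 -2.67  4.03]
0.0295 7.37 0.0279 f 6.76 [-6.19 -2.75  4.08]
0.032 7.62 0.0292 f 9.19 [-8.68 -3.05  6.28]
0.0345 7.87 0.0292 f 16.31 [-15.26  -5.77  12.61]
0.0345 8.27 0.0292 f 15.52 [-14.65  -5.18  10.83]
```

It stopped hard at 0.0292, about 42 mm after contact, with the force rising to 16 N: that is the stop pin. Now I let go.

Run:
```python
from station import ctrl,get_state,vision
from h import *
ctrl.movel([*(F-.03*u),.055],max_speed=.08)
s=get_state();print(s['time'],s['contact_force'])
ctrl.movel([*(F-.03*u),.17],max_speed=.15)
for n in('scene','top'):
    im,dp=vision.grab_frame(n)
    a=im[225:345,265:405] if n=='scene' else im[185:305,145:285]
    cv2.imwrite(f'pics/{n}2c.png',cv2.resize(a,None,fx=5,fy=5,interpolation=cv2.INTER_CUBIC))
print(get_state()['time'])
```

```text
9.225 [ 0.58579613 -0.0544571  -0.09005074]
10.2417
```

View pics/scene2c.png

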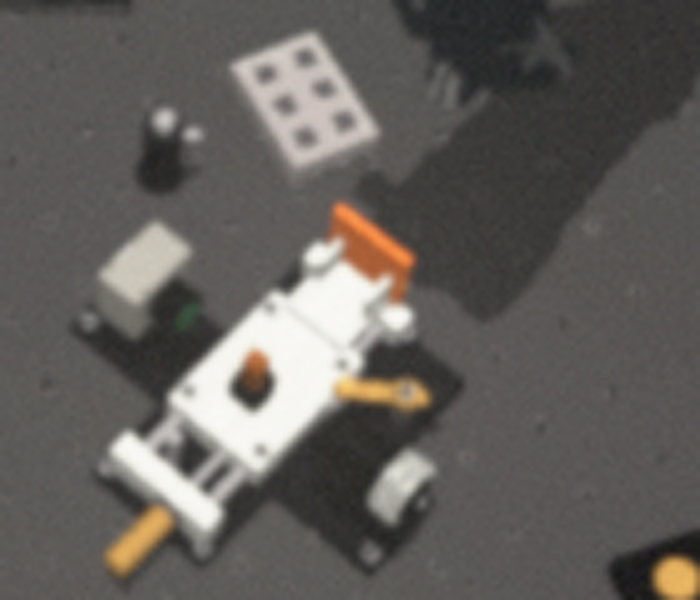

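View pics/top2c.png

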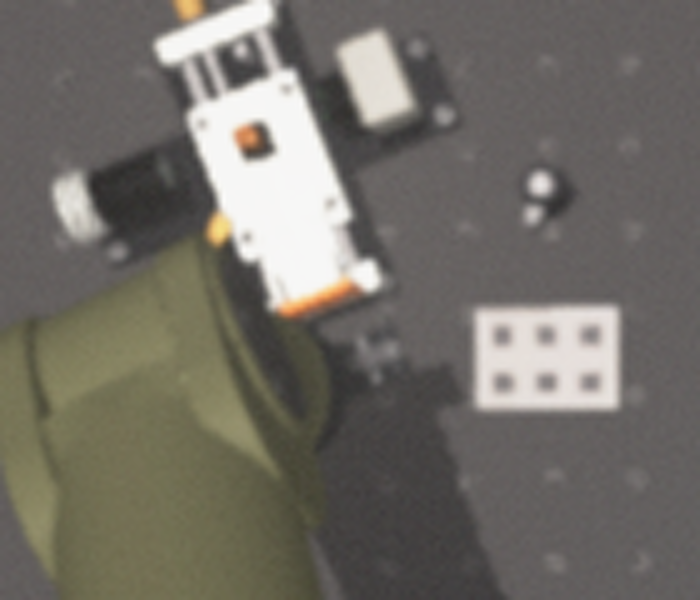

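The slide is latched. The block moved from (265,178) to (247,137) in the top crop, about 9 px or 25 mm, and it stands upright in line with lamp and detector. Now the green key.

Run:
```python
from station import ctrl,get_state,vision
from h import *
G=[.504,-.157]
ctrl.movep([*G,.17],Q);print(get_state()['time'])
ctrl.movel([*G,.066],max_speed=.12)
z=.061;b=get_state()['contact_force'][2]
while z>.044:
    ctrl.movel([*G,z],max_speed=.03);s=get_state();f=s['contact_force'][2]-b
    print(round(z,4),round(s['time'],2),s['tcp_pos'].round(4),round(f,2),s['contact_force'].round(2))
    if f>9: break
    z-=.0015
ctrl.pause(.15);print(get_state()['tcp_pos'],get_state()['contact_force'])
ctrl.movel([*G,.12],max_speed=.1)
ctrl.movel([.42,-.10,.25],max_speed=.2)
for n in('scene','top'):
    im,dp=vision.grab_frame(n);cv2.imwrite(f'pics/{n}3.png',im)
print(get_state()['time'],get_state()['contact_force'])
```

```text
11.3417
0.061 12.68 [ 0.504  -0.157   0.0611] 0.6 [ 0.25 -0.9   0.05]
0.0595 12.93 [ 0.504  -0.157   0.0595] 0.34 [ 0.06  0.66 -0.21]
0.058 13.18 [ 0.5039 -0.157   0.0579] -0.03 [ 0.23 -0.22 -0.58]
0.0565 13.43 [ 0.5039 -0.157   0.0564] 0.59 [-0.34  0.03  0.04]
0.055 13.68 [ 0.5042 -0.157   0.055 ] 2.44 [0.24 0.4  1.89]
0.0535 13.93 [ 0.5042 -0.157   0.0536] 3.03 [ 0.7  -0.08  2.48]
0.052 14.18 [ 0.5042 -0.157   0.0521] 4.48 [-0.12 -0.23  3.93]
0.0505 14.43 [ 0.5042 -0.157   0.0506] 5.23 [-0.25 -0.67  4.68]
0.049 14.68 [ 0.5042 -0.157   0.05  ] 14.98 [-2.18  0.13 14.43]
[ 0.50419903 -0.15707254  0.04993711] [-2.10278021  0.23758071 13.86835603]
16.7583 [-1.08498195  0.35919102 -0.41240831]
```

View pics/scene3.png

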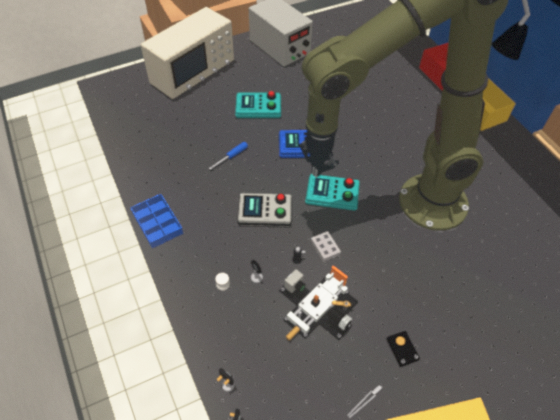

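View pics/top3.png

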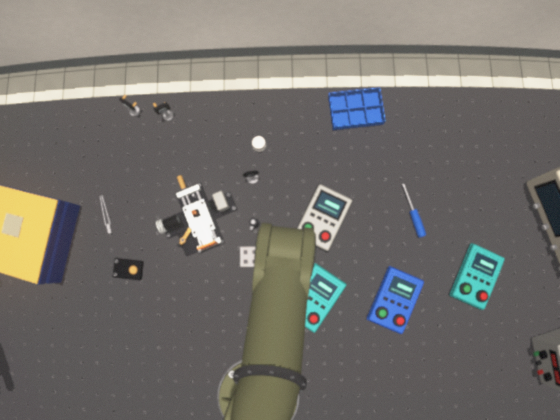

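The key came down through its spring travel and met a hard bottom at z 0.050, then came up. The pictures show the slide latched, all loose things where they were, and the arm clear. I hand in.

Run:
```python
from station import ticket,get_state
print(ticket.close_job(),get_state()['time'])
```

```text
the job is handed in; nothing more can be done
the job is handed in; nothing more can be done
```

The job is done and handed in at about 17 s of the 42 s allowed; the close-out call gave no verdict.

- **Slide:** With the shut fingertips I pushed the thumb plate in about 42 mm, until the force rose to about 16 N against the stop pin. I then backed off and the slide sprang back and latched. In the pictures it sat about 25 mm in from its starting place, with the amber block upright in line with the lamp and detector.
- **Green key:** I pressed the grey meter's green key until it met a hard bottom at about 15 N, after about 5–6 mm of travel. I then released it and moved the arm clear. I did not touch the red key.
- **Last checks:** The final pictures show the slide still latched and the loose things apparently where they stood. Tool force was about 1 N, which is noise level. I judged the key being up again only from the arm lifting clear, and did not measure it.
- **Disagreements:** The two cameras' positions differed by about 5 mm, so I used their average, and the contact readings fitted it. The networks' results for the rig and meter parts were partly wrong or missing. I used colour and depth for those instead.

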